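# Lock the parasol foot with its pin

## Robot

A 7-joint arm with a two-finger parallel gripper is mounted at the origin on the work surface. World frame = base frame: x ahead of the robot, y to its left, z up, the work surface at z = 0. Lengths are in m, angles in rad, forces in N, time in s.
With the tool pointing down it reaches from about 0.425 to 0.925 m from the base axis. Payload 6.8 kg.
Tool frame: the origin (TCP) lies midway between the tips of the shut fingers; the grasp point (between the pads) lies 19 mm behind it; z points along the fingers, y is the direction in which the jaws open and shut (so a half turn about z gives the same grasp; the last joint's range is limited). The gripper opens to 85 mm and grips with 20 to 120 N. Pads are 22 mm wide; open, the fingers measure 114 mm over their backs; the gripper's body (76 mm by 85 mm) begins 54 mm behind the grasp point. The pads swing forward as they close: fully open they stand 13 mm farther back than shut.
Start: joints at [-1.344, 0.477, 0.022, 1.555, -0.011, 1.109, -0.083], TCP at [0.222, 0.638, 0.231] pointing down, gripper open.
Joint ranges: [-2.96, 2.96], [-0.34, 2.1], [-1.41, 1.46], [0.24, 2.44], [-1.37, 4.51], [0.17, 1.92], [-2.96, 2.96]. Speed limits (rad/s): [2.39, 2.39, 3.14, 3.14, 3.14, 3.14, 3.14].

## Interface

Orientations are given as a unit quaternion [w, x, y, z].
In Python, from station import * gives the robot as it stands. The module is installed in compiled form; this text tells all that it offers.
- The arm moves only by the tool jog_arm, never from a script. Its arguments are lists of equal length, an entry for each row: "dp": the shift along the tool's x, y, z in units of 25 mm (1.0 is 25 mm), a list of three; "angular": the turn, a rotation vector about the tool's x, y, z in units of 5 degrees (1.0 is 5 degrees), a list of three; "claw": the finger opening in mm, from 0 to 85.4. A call has exactly 5 rows; each row is the pose to reach, as a shift and turn from the pose commanded when the call began, along the tool's axes at that moment; what a row does not reach only later rows make up. A row lasts 1/10 s, in which the tool goes at most 50 mm and 8.59 degrees, less where a joint would pass 70% of its speed; a pose out of reach is approached as far as the arm can. A call with a gripper value outside its range is refused whole. The fingers move at their own pace and stop on an object; "grip_force" is the grip in N (left out, the last holds). Time passes only in rows, so rows that repeat a pose let the fingers close, or fill a call up. It gives the time, the measured TCP pose, the force and the opening at its end, in the units of the state.
- get_obs(): the state, without advancing time (a new reading comes with each control period).
- read_camera(name): name is "side" or "top" or "wrist"; returns a dict with "pixels" (480x640x3 uint8, blue, green, red), "camera_matrix" (3x3 intrinsics, pixels), "k1" (the pictures are not rectified: a ray, as slopes to the right and down, at radius r is drawn at 1 + k1 r^2 times it, then the intrinsics apply), "rvec" (rotation vector, rad) and "tvec" (3), from world to camera coordinates, as OpenCV has them. Camera axes: x right, y down, z forward; pixel columns grow to the right and rows downward; lengths in m; the calibration is good to about 2 mm. A picture is of the moment at which its call begins. There is no depth.
- hand_in(): hands the job in, once; it reports no verdict.
The state is a dict: "t": time; "q": joint angles; "joint_vel": joint speeds; "joint_torque": joint torques, N m; "eef_pos": TCP position; "tool_rot": TCP orientation; "contact_force": force on the tool from outside, world axes, zero at the start; "torque": the same for the moment, N m; "gripper_width": opening from 0.0 (shut) to 1.0 (fully open).
Only numpy, scipy, OpenCV 4.12 (cv2) and the standard library are available. Lean on these libraries where they do the work, as an engineer would, in place of code of your own. Each camera call takes 0.05 s, during which the arm holds its last target.

## Task

Take the locking pin with the flat paddle grip out of the rack and lock the parasol foot with it: lower it through the slot in the foot's cover, feel gently along the hidden plate below for its hole by sliding the tip, and push the pin fully home, upright with its collar down on the cover, then let go. Never press the pin hard against the foot (it must never bear on it with more than 50 N), and leave everything else in its place.

Things in the scene. Friction and masses are not known exactly. Their poses are not given: they have to be found in the camera images.
- foot: swivel foot of a garden parasol, fixed: grey sheet-metal housing 190 mm (its x) by 110 mm (its y), 80 mm high, top face = 5 mm cover plate with one slot. A mast socket (68 mm across, its upper tube 50 mm, 195 mm high) stands 135 mm to the slot's -y side. Origin at the centre of the housing's underside, at table height; z up
- slot (a point): centre of the cover's slot, at the cover's top face, 80 mm over the table. The slot is 72 mm long along the foot's x and 15 mm wide
- plate_face (a point): point under the slot's centre on the top face of the hidden locking plate: flat, level, held firm, 34 mm below the cover's top. The plate has one round hole, 14 mm wide, 40 mm deep, on the slot's centre line, anywhere from 22 mm to the -x side to 22 mm to the +x side (foot axes) of this point: where is not measured and must be felt for
- pin: the locking pin, 0.1 to 0.17 kg: steel shank 12 mm thick, 64 mm long, last 6 mm a cone to a 6 mm tip; steel collar 28 mm across, 5 mm thick; above it a black paddle grip 16 mm (its x) by 36 mm (its y), from 5 to 37 mm above the collar's underside. Origin at the centre of the collar's underside, z up. Starts hanging upright by its collar in a rack hole; fully home, the collar lies on the cover
- pin_tip (a point): the pin's tip, 64 mm below the pin's origin
- rack: wooden pin rack fixed to the table, 60 mm (its x) by 220 mm (its y), 90 mm high, open below; three 16 mm holes 70 mm apart along its y hold three pins, in any order. Origin at the centre of its underside
- ball_pin: another pin hanging in the rack: round black ball head 30 mm across, shank 45 mm long; origin under its collar. Not the locking pin
- bolt: a bolt hanging in the rack: low six-sided steel head 24 mm across, shank 55 mm long; origin under its collar. Not the locking pin
- spray_can: paint can 66 mm across, 190 mm tall, standing; origin at the centre of its foot
- cone_a: pine cone, 48 mm across, 55 mm tall, standing; origin at its foot
- cone_b: pine cone, 42 mm across, 48 mm tall, standing; origin at its foot
- pot: terracotta cup-shaped pot, 90 mm across, 80 mm tall; origin at the centre of its foot
- tape: cardboard ring 100 mm across, 40 mm tall, lying flat; origin at the centre of its foot
- jar: amber glass jar with steel cap, 64 mm across, 70 mm tall; origin at the centre of its foot
- screwdriver: screwdriver lying on the table, about 0.2 m long, handle about 30 mm thick; origin about mid-length, at table height
Not all that is in view belongs to the job. What is shaped like the pin but blue or turquoise is not meant.

How it is judged:
On the way, in this order (a step that is already met when the one before it is completed fails the run):
1. the pin is lifted clear of the rack (height (world z) of pin_tip above 0.1 m), for 0.1 s.
2. the pin's tip is inside the slot, below the cover (y of pin_tip in the frame of foot between -0.0045 and 0.0045 m and x of pin_tip in the frame of foot between -0.036 and 0.036 m and z of pin_tip in the frame of foot below 0.072 m).
At the end, for the whole second after the job is handed in: The pin stands in the foot's slot (tip within 4.5 mm of the slot's centre line and within its length), upright within 0.06 rad, its tip no more than 19 mm above the foot's underside (16 mm is fully home, collar on the cover), at rest and released (y of pin_tip in the frame of foot between -0.0045 and 0.0045 m and x of pin_tip in the frame of foot between -0.036 and 0.036 m and z of pin_tip in the frame of foot below 0.019 m and angle between pin's own z axis and vertical below 0.06 rad and linear speed of pin below 0.01 m/s and angular speed of pin below 0.1 rad/s and contact force between pin and the fingers below 0.1 N); the robot touches nothing.
It fails at once if the pin is pressed against the foot with more than 50 N (contact force between pin and foot above 50 N).
It fails at once if another object is moved by more than 25 mm (distance of any of ball_pin, bolt, spray_can, cone_a, cone_b, pot, tape, jar, screwdriver from where it was at the start of the episode above 0.025 m).
It also fails if it takes over 56 s, if anything falls off the work surface, if the arm or the gripper's body presses on something with over 40 N, if the wrist force passes 120 N, or if a joint passes its speed limit or range.

## Working session

There is one attempt and no reset: what is moved stays moved. The work goes in short steps, Python scripts to look and compute and a tool call to move; the robot and the scene stay as the last step left them, time stands still between calls to the robot, and variables do not carry over. Pictures are saved under pics/ and viewed, and the job is handed in when it is done.

Besides the shell and the picture viewer there is one more tool, called after ">>>" as name(argument=value, ...) on one line, values as JSON. jog_arm: Moves the arm, as the interface text tells. Its arguments: {"type":"object","properties":{"dp":{"type":"array","items":{"type":"array","items":{"type":"number"}}},"angular":{"type":"array","items":{"type":"array","items":{"type":"number"}}},"claw":{"type":"array","items":{"type":"number"}},"grip_force":{"type":"number"}},"required":["dp","angular","claw"]}

```bash
mkdir -p pics
python3 - <<'E'
from station import *
import cv2, numpy as np
print(get_obs())
for n in ["side","top","wrist"]:
    d=read_camera(n); cv2.imwrite(f"pics/{n}0.png",d["pixels"])
    R=cv2.Rodrigues(np.array(d["rvec"],float))[0]; print(n,np.array(d["camera_matrix"]).tolist(),d["k1"],(-R.T@np.array(d["tvec"]).ravel()).round(3),R.round(3).tolist())
E
```

```text
{'t': 0.0, 'q': array([-1.3440933 ,  0.47783038,  0.02231339,  1.55646785, -0.0115066 ,
        1.10930607, -0.0831002 ]), 'joint_vel': array([-6.73659606e-04,  8.88661658e-04, -8.41079526e-04, -7.44431227e-04,
        4.29486144e-05, -1.35766468e-04,  1.14773106e-03]), 'joint_torque': array([ 4.63022825e-04, -5.96457875e+01,  1.60829075e+00, -2.81190187e+01,
        1.25413650e-02,  9.27196088e-03, -6.21903041e-06]), 'eef_pos': array([0.2215924 , 0.63694865, 0.23029799]), 'tool_rot': array([-9.57056586e-05,  1.66600122e-01,  9.86024093e-01, -9.37114414e-04]), 'contact_force': array([-0.22461407, -0.63229904,  0.28485245]), 'torque': array([ 0.03072692,  0.01332626, -0.01395581]), 'gripper_width': 0.9993449485115512}
side [[562.3767086453025, 0.0, 321.3779715850936], [0.0, 562.3767086453025, 242.24819624321574], [0.0, 0.0, 1.0]] -0.10833823305949208 [0.514 0.818 1.001] [[-0.999, -0.046, -0.015], [-0.023, 0.719, -0.694], [0.042, -0.693, -0.719]]
top [[608.1630050143283, 0.0, 321.2679161897888], [0.0, 608.1630050143283, 245.8672772367842], [0.0, 0.0, 1.0]] -0.17558582253526234 [ 0.229 -0.066  1.752] [[-0.009, -1.0, 0.0], [-0.982, 0.009, -0.19], [0.19, -0.002, -0.982]]
wrist [[391.4037702042378, 0.0, 319.22426245403807], [0.0, 391.4037702042378, 244.42906684870653], [0.0, 0.0, 1.0]] -0.06501513501453496 [0.149 0.662 0.373] [[0.329, 0.944, -0.002], [0.901, -0.314, 0.3], [0.283, -0.101, -0.954]]
```

View pics/side0.png

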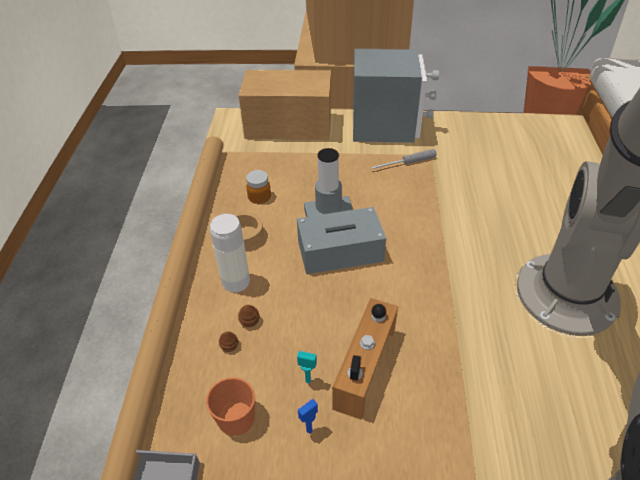

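View pics/top0.png

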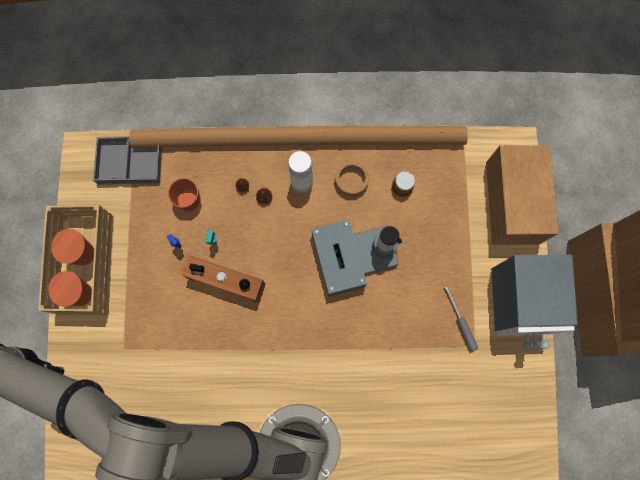

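View pics/wrist0.png

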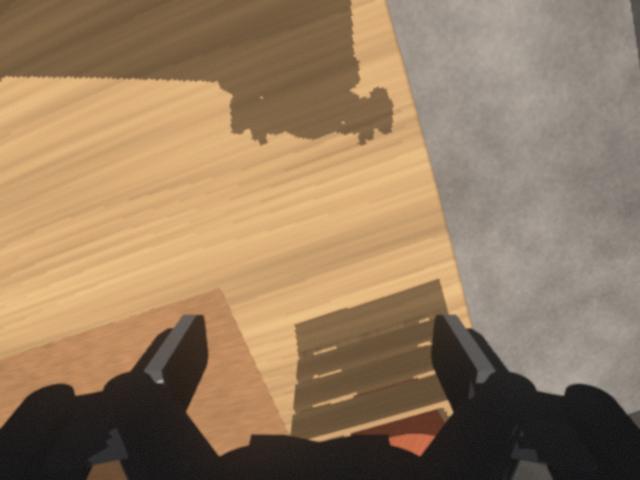

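The side view shows the foot around (340,240), with its slot at about (341,228). The rack is around (367,355), and the paddle pin is in its +y hole at (355,368). The top view has the slot at (339,256) and the paddle at (197,269). Next I'll zoom in on these.

```bash
cat > h.py <<'E'
import cv2, numpy as np
from station import *
def cam(d):
    R=cv2.Rodrigues(np.array(d["rvec"],float))[0]; t=np.array(d["tvec"],float).ravel()
    return np.array(d["camera_matrix"],float),np.array([d["k1"],0,0,0.]),R,t
def ray(d,uv):
    K,D,R,t=cam(d); p=cv2.undistortPoints(np.array(uv,float).reshape(-1,1,2),K,D).reshape(-1,2)
    v=np.c_[p,np.ones(len(p))]@R; return -R.T@t, v/np.linalg.norm(v,axis=1,keepdims=True)
def onplane(d,uv,z):
    c,v=ray(d,uv); return c+v*((z-c[2])/v[:,2])[:,None]
def proj(d,P):
    K,D,R,t=cam(d); return cv2.projectPoints(np.array(P,float).reshape(-1,1,3),np.array(d["rvec"],float),t,K,D)[0].reshape(-1,2)
def tri(d1,u1,d2,u2):
    c1,v1=ray(d1,u1);c2,v2=ray(d2,u2);v1=v1[0];v2=v2[0]
    A=np.c_[v1,-v2];s=np.linalg.lstsq(A,c2-c1,rcond=None)[0]
    a=c1+s[0]*v1;b=c2+s[1]*v2;return (a+b)/2,np.linalg.norm(a-b)
def crop(img,x,y,w,h,k,name):
    cv2.imwrite(name,cv2.resize(img[y:y+h,x:x+w],None,fx=k,fy=k,interpolation=cv2.INTER_CUBIC))
E
python3 - <<'E'
from h import *
import pickle
s=read_camera("side");t=read_camera("top");pickle.dump((s,t),open("st.pkl","wb"))
crop(s["pixels"],285,140,120,90+55,4,"pics/s_foot.png")
crop(s["pixels"],290,290,130,130,4.5,"pics/s_rack.png")
a=cv2.resize(t["pixels"][210:310,300:410],None,fx=5,fy=5,interpolation=2);cv2.imwrite("pics/t_foot.png",a)
crop(t["pixels"],165,225,110,85,6,"pics/t_rack.png")
E
```

```text
(no output)
```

View pics/s_foot.png

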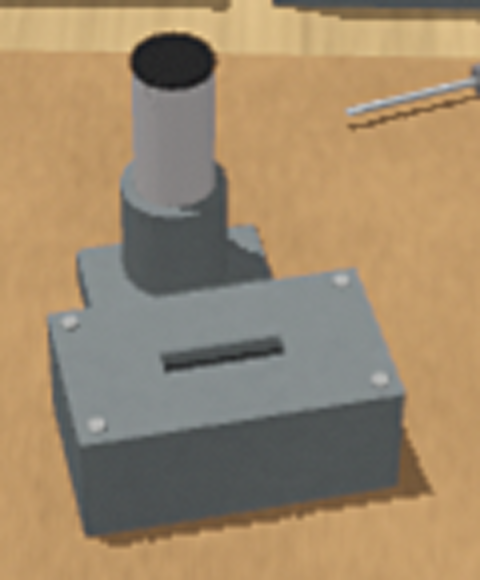

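View pics/s_rack.png

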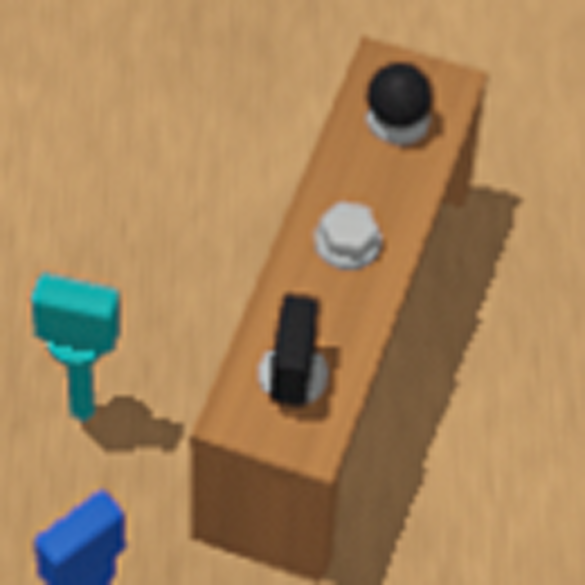

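View pics/t_foot.png

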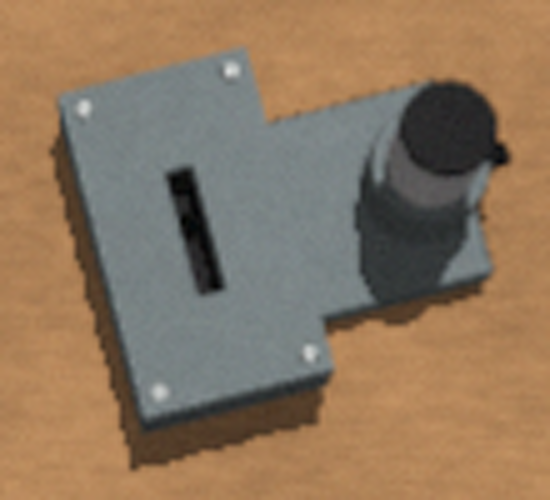

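View pics/t_rack.png

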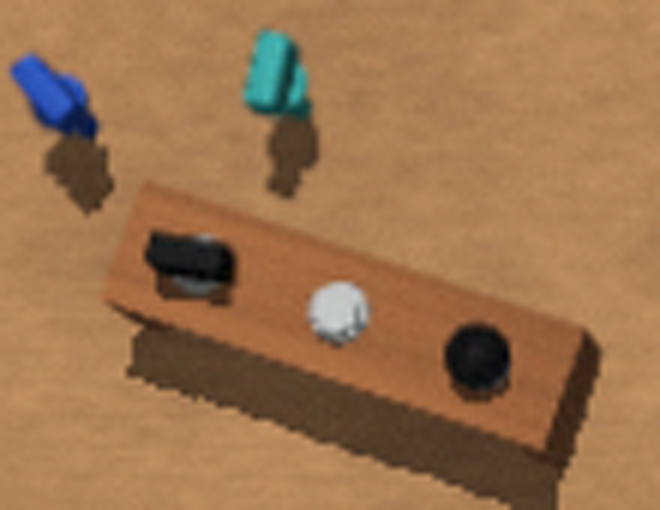

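Run:
```python
from h import *
import pickle
s,t=pickle.load(open("st.pkl","rb"))
def up(c,x,y,k): return [( (a+.5)/k-.5+x,(b+.5)/k-.5+y) for a,b in c]
ss=up([(69,322),(341,280),(380,379),(96,425)],285,140,4)
ts=up([(84,108),(232,70),(310,353),(159,391)],300,210,5)
print("screws side",onplane(s,ss,.082).round(4).tolist(),onplane(s,ss,.081).mean(0))
print("screws top",onplane(t,ts,.082).round(4).tolist(),onplane(t,ts,.081).mean(0))
# slot masks
for d,(x,y,w,h),n in ((s,(310,215,60,30),"s"),(t,(328,238,22,36),"t")):
    g=cv2.cvtColor(d["pixels"],6)[y:y+h,x:x+w]; k=8
    G=cv2.resize(g,None,fx=k,fy=k,interpolation=cv2.INTER_CUBIC)
    m=(G<82).astype(np.uint8); cs=cv2.findContours(m,0,1)[0]; c=max(cs,key=cv2.contourArea)
    r=cv2.boxPoints(cv2.minAreaRect(c)); P=onplane(d,up(r,x,y,k),.08)
    e=P[1]-P[0],P[2]-P[1]
    print(n,P.mean(0).round(4),[ (np.linalg.norm(q).round(4),np.degrees(np.arctan2(q[1],q[0])).round(1)) for q in e])
# cover corners side + top
sc=up([(50,316),(355,269),(404,394),(80,446)],285,140,4)
tc=up([(58,98),(245,48),(330,372),(143,420)],300,210,5)
for d,c in((s,sc),(t,tc)):
    P=onplane(d,c,.08); print(P[:,:2].round(4).tolist(),P.mean(0).round(4),[(np.linalg.norm(q).round(4),np.degrees(np.arctan2(q[1],q[0])).round(1)) for q in np.diff(P,axis=0)])
# rack
sr=up([(365,38),(488,73),(331,484),(192,438)],290,290,4.5)
tr=up([(146,181),(590,332),(548,452),(104,301)],165,225,6)
for d,c in((s,sr),(t,tr)):
    P=onplane(d,c,.09); print("rack",P[:,:2].round(4).tolist(),P.mean(0).round(4),[(np.linalg.norm(q).round(4),np.degrees(np.arctan2(q[1],q[0])).round(1)) for q in np.diff(P,axis=0)])
# paddle top in side: corners
sp=up([(283,296),(319,298),(310,358),(272,355)],290,290,4.5)
tp=up([(150,232),(232,240),(233,272),(146,262)],165,225,6)
for d,c in((s,sp),(t,tp)):
    P=onplane(d,c,.127); print("pad",P[:,:2].round(4).tolist(),P.mean(0).round(4),[(np.linalg.norm(q).round(4),np.degrees(np.arctan2(q[1],q[0])).round(1)) for q in np.diff(P,axis=0)])
```

```text
screws side [[0.6182, -0.1386, 0.082], [0.4571, -0.1801, 0.082], [0.4359, -0.0969, 0.082], [0.597, -0.0552, 0.082]] [ 0.52706669 -0.11870707  0.081     ]
screws top [[0.5951, -0.0559, 0.082], [0.6163, -0.1395, 0.082], [0.4551, -0.18, 0.082], [0.4348, -0.0961, 0.082]] [ 0.52549086 -0.11790869  0.081     ]
s [ 0.5268 -0.1158  0.08  ] [(np.float64(0.0707), np.float64(-165.6)), (np.float64(0.0126), np.float64(96.5))]
t [ 0.525  -0.1172  0.08  ] [(np.float64(0.0166), np.float64(-74.8)), (np.float64(0.073), np.float64(-165.6))]
[[0.6301, -0.1455], [0.4484, -0.1924], [0.4223, -0.0872], [0.6052, -0.0405]] [ 0.5265 -0.1164  0.08  ] [(np.float64(0.1876), np.float64(-165.5)), (np.float64(0.1084), np.float64(103.9)), (np.float64(0.1887), np.float64(14.3))]
[[0.6014, -0.0413], [0.6294, -0.1471], [0.4446, -0.1911], [0.419, -0.0871]] [ 0.5236 -0.1166  0.08  ] [(np.float64(0.1095), np.float64(-75.2)), (np.float64(0.19), np.float64(-166.6)), (np.float64(0.1071), np.float64(103.9))]
rack [[0.4595, 0.0963], [0.4043, 0.1147], [0.4758, 0.3229], [0.5317, 0.3041]] [0.4678 0.2095 0.09  ] [(np.float64(0.0582), np.float64(161.6)), (np.float64(0.2201), np.float64(71.0)), (np.float64(0.059), np.float64(-18.5))]
rack [[0.5295, 0.3015], [0.4572, 0.0927], [0.4019, 0.1116], [0.473, 0.3196]] [0.4654 0.2064 0.09  ] [(np.float64(0.221), np.float64(-109.1)), (np.float64(0.0584), np.float64(161.1)), (np.float64(0.2199), np.float64(71.1))]
pad [[0.4965, 0.2593], [0.482, 0.2597], [0.4855, 0.2877], [0.5006, 0.2869]] [0.4912 0.2734 0.127 ] [(np.float64(0.0145), np.float64(178.2)), (np.float64(0.0282), np.float64(82.8)), (np.float64(0.0151), np.float64(-3.3))]
pad [[0.4992, 0.2907], [0.4952, 0.2528], [0.4806, 0.252], [0.4854, 0.2922]] [0.4901 0.2719 0.127 ] [(np.float64(0.0381), np.float64(-95.9)), (np.float64(0.0147), np.float64(-176.7)), (np.float64(0.0405), np.float64(83.1))]
```

```bash
cat >> h.py <<'E'
from scipy.spatial.transform import Rotation as Rn
def cur():
    o=get_obs(); q=o["tool_rot"]; return o,Rn.from_quat([q[1],q[2],q[3],q[0]])
def plan(pos,ang):
    o,R=cur(); a=np.radians(ang); x=np.array([np.cos(a),np.sin(a),0]); z=np.array([0,0,-1.]); y=np.cross(z,x)
    T=Rn.from_matrix(np.c_[x,y,z]); dp=R.inv().apply(np.array(pos)-o["eef_pos"])/.025; w=np.degrees((R.inv()*T).as_rotvec())/5
    print("dp",dp.round(3),"ang",w.round(3),"| t",round(o["t"],2),"pos",o["eef_pos"].round(4),"F",o["contact_force"].round(2),"x-ang",np.degrees(np.arctan2(*R.as_matrix()[[1,0],0])).round(2),"tilt",np.degrees(np.arccos(-R.as_matrix()[2,2])).round(2),"grip",(o["gripper_width"]*85.4).round(1))
E
python3 -c "
from h import *
plan([.4905,.2735,.22],83)"
```

```text
Traceback (most recent call last):
  File "h.py", line 25, in plan
    print("dp",dp.round(3),"ang",w.round(3),"| t",round(o["t"],2),"pos",o["eef_pos"].round(4),"F",o["contact_force"].round(2),"x-ang",np.degrees(np.arctan2(*R.as_matrix()[[1,0],0])).round(2),"tilt",np.degrees(np.arccos(-R.as_matrix()[2,2])).round(2),"grip",(o["gripper_width"]*85.4).round(1))
                                                                                                                                                                                                                                                                 ^^^^^^^^^^^^^^^^^^^^^^^^^^^^^^^
AttributeError: 'float' object has no attribute 'round'
```

```bash
sed -i 's/(o\["gripper_width"\]\*85.4).round(1)/round(o["gripper_width"]*85.4,1)/' h.py
python3 -c "
from h import *
plan([.4905,.2735,.22],83)"
```

```text
dp [-14.935 -10.21    0.443] ang [-7.0000e-03  7.0000e-03  1.5563e+01] | t 0.25 pos [0.2217 0.6373 0.2309] F [0.26 0.09 0.55] x-ang 160.82 tilt 0.05 grip 85.5
```

>>> jog_arm(dp=[[-1.5,-1.0,0],[-3,-2,0],[-4.5,-3,0],[-6,-4,0],[-7.5,-5,0]], angular=[[0,0,1.5],[0,0,3],[0,0,4.5],[0,0,6],[0,0,7.5]], claw=[45,45,45,45,45], grip_force=60)

```text
t: 0.75
eef_pos: [0.3587, 0.4563, 0.2314]
tool_rot: [-0.0, 0.477, 0.879, 0.0]
contact_force: [0.9, 0.8, -0.2]
gripper_width: 0.528
```

```bash
python3 -c "
from h import *
plan([.4905,.2735,.22],83)"
```

```text
dp [-9.004  0.439  0.454] ang [ 1.000e-03 -3.000e-03  8.003e+00] | t 0.75 pos [0.3587 0.4563 0.2314] F [ 0.89  0.83 -0.19] x-ang 123.01 tilt 0.02 grip 45.1
```

>>> jog_arm(dp=[[-1.8,0.1,0.1],[-3.6,0.2,0.2],[-5.4,0.3,0.3],[-7.2,0.4,0.4],[-9,0.4,0.4]], angular=[[0,0,1.6],[0,0,3.2],[0,0,4.8],[0,0,6.4],[0,0,8]], claw=[45,45,45,45,45])

```text
t: 1.25
eef_pos: [0.4905, 0.2738, 0.2212]
tool_rot: [-0.0, 0.749, 0.663, 0.0]
contact_force: [0.3, -0.2, 0.0]
gripper_width: 0.53
```

```bash
python3 -c "
from h import *
d=read_camera('wrist');cv2.imwrite('pics/w1.png',d['pixels'])
import pickle;pickle.dump(d,open('w1.pkl','wb'))
plan([.4905,.2735,.22],83)"
```

```text
dp [ 0.303 -0.231  0.069] ang [ 0.041  0.037 -0.196] | t 1.3 pos [0.4952 0.2652 0.2218] F [ 3.64 -6.72  0.57] x-ang 82.02 tilt 0.28 grip 45.1
```

View pics/w1.png

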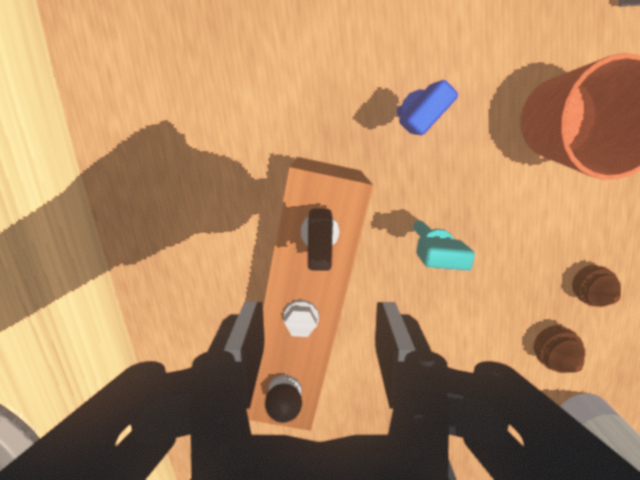

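```bash
python3 -c "
from h import *
d=read_camera('wrist');
import pickle;pickle.dump(d,open('w1.pkl','wb'))
crop(d['pixels'],260,180,120,140,4,'pics/w2.png')
plan([.4905,.2735,.22],83)"
```

```text
dp [ 0.196 -0.148  0.067] ang [ 0.029  0.028 -0.096] | t 1.35 pos [0.4935 0.2682 0.2217] F [-0.1  -0.25 -0.52] x-ang 82.52 tilt 0.2 grip 44.7
```

View pics/w2.png

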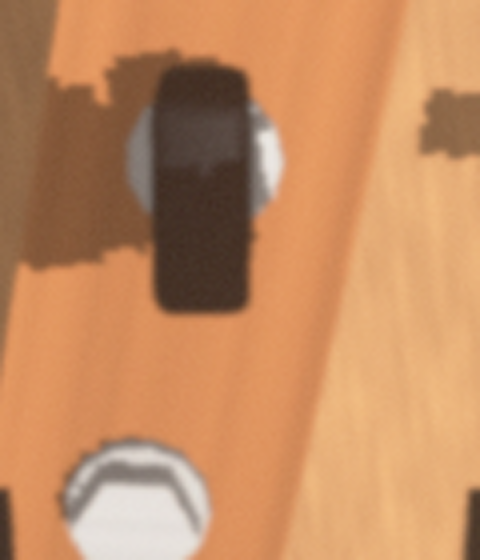

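```bash
python3 -c "
from h import *
import pickle;d=pickle.load(open('w1.pkl','rb'))
up=lambda c:[((a+.5)/4-.5+260,(b+.5)/4-.5+180) for a,b in c]
P=onplane(d,up([(153,165),(249,165),(248,312),(154,312)]),.127);print(P.round(4),P.mean(0))
print(onplane(d,up([(206,160),(128,160),(284,160)]),.095))
# collar edges by corners of rack
plan([.4905,.2735,.22],83)"
```

```text
[[0.4848 0.2835 0.127 ]
 [0.4996 0.2814 0.127 ]
 [0.4961 0.2573 0.127 ]
 [0.4812 0.2594 0.127 ]] [0.49043625 0.27038635 0.127     ]
[[0.49140325 0.27523538 0.095     ]
 [0.47775074 0.27717694 0.095     ]
 [0.50505508 0.27329983 0.095     ]]
dp [ 0.196 -0.148  0.067] ang [ 0.029  0.028 -0.096] | t 1.35 pos [0.4935 0.2682 0.2217] F [-0.1  -0.25 -0.52] x-ang 82.52 tilt 0.2 grip 44.7
```

```bash
python3 -c "
from h import *
plan([.4907,.2743,.099],82.5)"
```

```text
dp [ 0.24  -0.157  4.907] ang [0.03  0.027 0.004] | t 1.35 pos [0.4935 0.2682 0.2217] F [-0.1  -0.25 -0.52] x-ang 82.52 tilt 0.2 grip 44.7
```

>>> jog_arm(dp=[[0,0,0.7],[0,0,1.4],[0,0,1.8],[0,0,2],[0,0,2]], angular=[[0,0,0],[0,0,0],[0,0,0],[0,0,0],[0,0,0]], claw=[45,45,45,45,45])

```text
t: 1.85
eef_pos: [0.4894, 0.2754, 0.1709]
tool_rot: [-0.0, 0.747, 0.665, -0.0]
contact_force: [-0.1, -0.5, 0.3]
gripper_width: 0.524
```

```bash
python3 -c "
from h import *
plan([.4907,.2743,.099],82.5)"
```

```text
dp [-0.037  0.059  2.875] ang [-0.008  0.008  0.169] | t 1.85 pos [0.4894 0.2754 0.1709] F [-0.09 -0.5   0.32] x-ang 83.35 tilt 0.06 grip 44.7
```

>>> jog_arm(dp=[[-0.04,0.05,0.9],[-0.04,0.05,1.8],[-0.04,0.05,2.5],[-0.04,0.05,2.8],[-0.04,0.05,2.88]], angular=[[0,0,0.1],[0,0,0.17],[0,0,0.17],[0,0,0.17],[0,0,0.17]], claw=[45,45,45,45,45])

```text
t: 2.35
eef_pos: [0.4909, 0.2743, 0.0992]
tool_rot: [-0.0, 0.752, 0.659, -0.0]
contact_force: [-0.1, 0.6, 0.3]
gripper_width: 0.528
```

```bash
python3 -c "
from h import *
for n in ['side','wrist']:
  d=read_camera(n);cv2.imwrite('pics/%s3.png'%n,d['pixels'])
  if n=='side': crop(d['pixels'],290,280,140,140,4,'pics/s3c.png')
plan([.4907,.2743,.099],82.5)"
```

```text
dp [-0.011 -0.025  0.039] ang [ 0.008 -0.008 -0.006] | t 2.45 pos [0.4914 0.2745 0.1   ] F [ 0.35 -0.16  0.64] x-ang 82.47 tilt 0.06 grip 44.8
```

View pics/s3c.png

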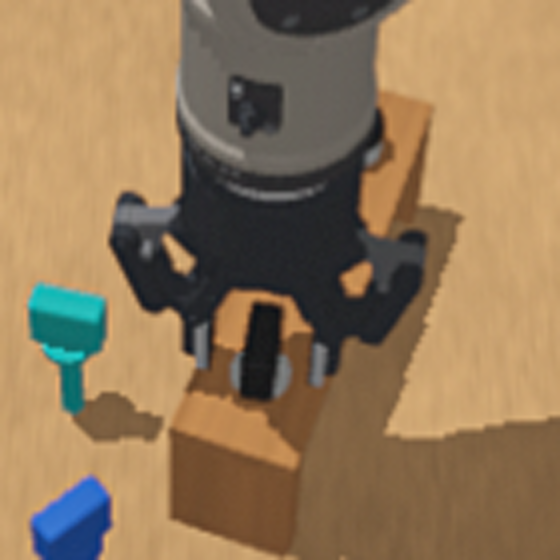

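View pics/wrist3.png

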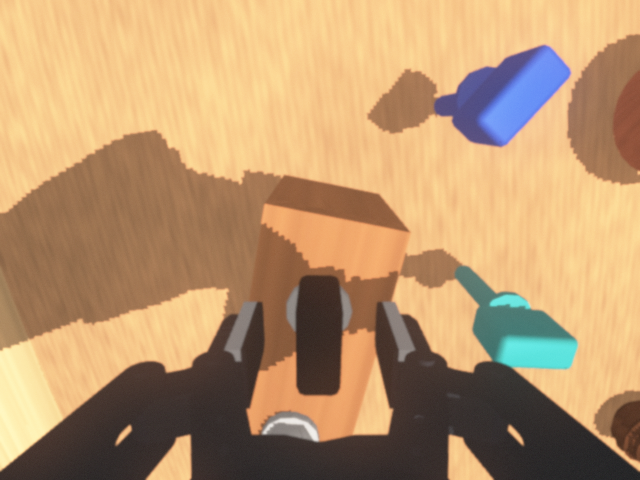

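The paddle sits centred between the fingers (wrist view, columns 297–341, fingers at 250 and 390). I'll close on it now.

>>> jog_arm(dp=[[0,0,0],[0,0,0],[0,0,0],[0,0,0],[0,0,0]], angular=[[0,0,0],[0,0,0],[0,0,0],[0,0,0],[0,0,0]], claw=[10,10,10,10,10], grip_force=80)

```text
t: 2.95
eef_pos: [0.4915, 0.2746, 0.1004]
tool_rot: [-0.0, 0.752, 0.659, 0.001]
contact_force: [-1.2, -0.5, 6.1]
gripper_width: 0.17
```

```bash
python3 -c "
from h import *
d=read_camera('wrist');cv2.imwrite('pics/w4.png',d['pixels'])
plan([.4907,.2743,.099],82.5)"
```

```text
dp [-0.017 -0.027  0.054] ang [ 0.012 -0.016 -0.007] | t 3.0 pos [0.4914 0.2746 0.1004] F [-1.67  0.3   5.61] x-ang 82.47 tilt 0.1 grip 15.1
```

View pics/w4.png

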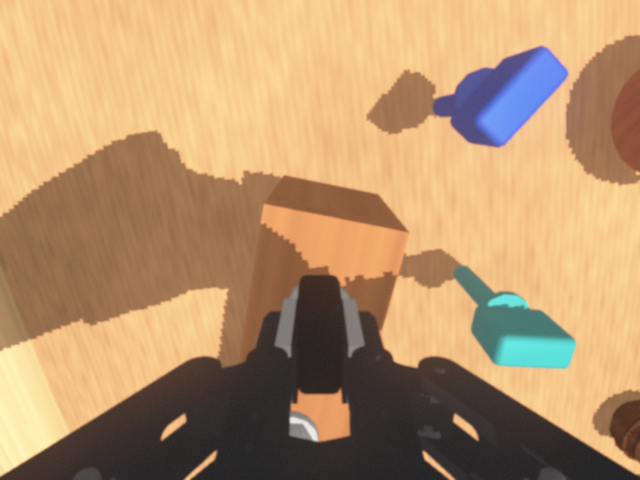

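>>> jog_arm(dp=[[0,0,-0.4],[0,0,-1.2],[0,0,-2.2],[0,0,-3.2],[0,0,-3.9]], angular=[[0,0,0],[0,0,0],[0,0,0],[0,0,0],[0,0,0]], claw=[10,10,10,10,10])

```text
t: 3.5
eef_pos: [0.4913, 0.2743, 0.199]
tool_rot: [0.0, 0.752, 0.659, 0.001]
contact_force: [0.4, 0.3, -1.4]
gripper_width: 0.168
```

```bash
python3 -c "
from h import *
d=read_camera('side');crop(d['pixels'],290,240,150,150,4,'pics/s5.png')
plan([.526,-.1175,.195],104.4)"
```

```text
dp [-15.386   3.388   0.207] ang [ 0.053 -0.038 -4.393] | t 3.55 pos [0.4926 0.2749 0.2014] F [1.19 0.47 0.1 ] x-ang 82.44 tilt 0.33 grip 14.7
```

View pics/s5.png

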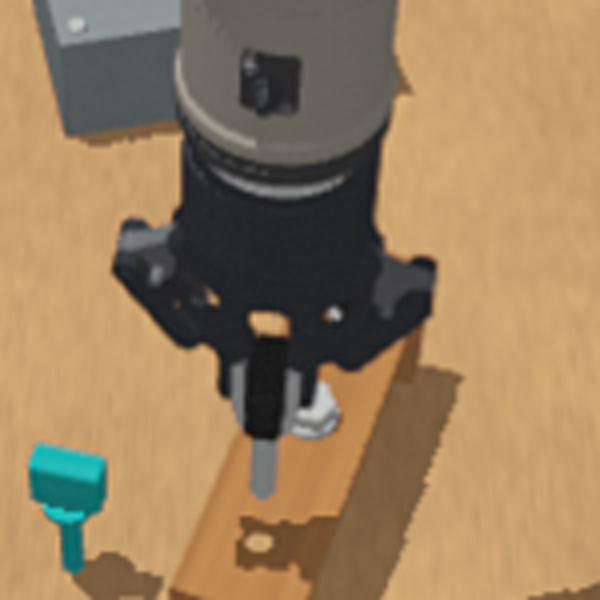

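>>> jog_arm(dp=[[-0.8,0.2,-0.2],[-2.3,0.5,-0.4],[-3.9,0.8,-0.4],[-5.5,1.2,-0.4],[-7,1.5,-0.4]], angular=[[0,0,-0.3],[0,0,-0.8],[0,0,-1.3],[0,0,-1.8],[0,0,-2.2]], claw=[10,10,10,10,10])

```text
t: 4.05
eef_pos: [0.5049, 0.0938, 0.2069]
tool_rot: [0.0, 0.685, 0.729, 0.0]
contact_force: [-0.0, -0.5, -0.9]
gripper_width: 0.172
```

```bash
python3 -c "
from h import *
plan([.526,-.1175,.200],104.4)"
```

```text
dp [-8.489  0.32   0.276] ang [ 2.000e-03  1.000e-03 -2.171e+00] | t 4.05 pos [0.5049 0.0938 0.2069] F [-0.02 -0.55 -0.88] x-ang 93.54 tilt 0.01 grip 14.7
```

>>> jog_arm(dp=[[-1.6,0.1,0.1],[-3.2,0.2,0.2],[-4.8,0.2,0.2],[-6.2,0.3,0.2],[-7.2,0.3,0.2]], angular=[[0,0,-0.4],[0,0,-0.9],[0,0,-1.4],[0,0,-1.8],[0,0,-2.1]], claw=[10,10,10,10,10])

```text
t: 4.55
eef_pos: [0.5232, -0.0864, 0.2019]
tool_rot: [0.0, 0.616, 0.787, -0.0]
contact_force: [-0.5, 0.1, -0.9]
gripper_width: 0.17
```

```bash
python3 -c "
from h import *
plan([.526,-.1175,.200],104.4)"
```

```text
dp [-1.236 -0.19   0.078] ang [ 0.001  0.008 -0.102] | t 4.55 pos [ 0.5232 -0.0864  0.2019] F [-0.48  0.07 -0.91] x-ang 103.89 tilt 0.04 grip 14.5
```

>>> jog_arm(dp=[[-0.6,-0.1,0],[-0.9,-0.1,0],[-0.9,-0.1,0],[-0.9,-0.1,0],[-0.9,-0.1,0]], angular=[[0,0,-0.1],[0,0,-0.1],[0,0,-0.1],[0,0,-0.1],[0,0,-0.1]], claw=[10,10,10,10,10])

```text
t: 5.05
eef_pos: [0.5265, -0.1044, 0.2017]
tool_rot: [-0.0, 0.612, 0.791, 0.0]
contact_force: [0.4, 0.3, -1.5]
gripper_width: 0.173
```

```bash
python3 -c "
from h import *
import pickle
L=[read_camera(n) for n in('side','top','wrist')]
pickle.dump(L,open('L6.pkl','wb'))
crop(L[0]['pixels'],270,130,150,150,4,'pics/s6.png')
crop(L[1]['pixels'],300,210,110,100,6,'pics/t6.png')
cv2.imwrite('pics/w6.png',L[2]['pixels'])
plan([.526,-.1175,.200],104.4)"
```

```text
dp [-0.482 -0.146  0.07 ] ang [-0.    -0.004  0.029] | t 5.2 pos [ 0.5265 -0.1049  0.2018] F [-0.38  0.19  0.31] x-ang 104.55 tilt 0.02 grip 14.6
```

View pics/s6.png

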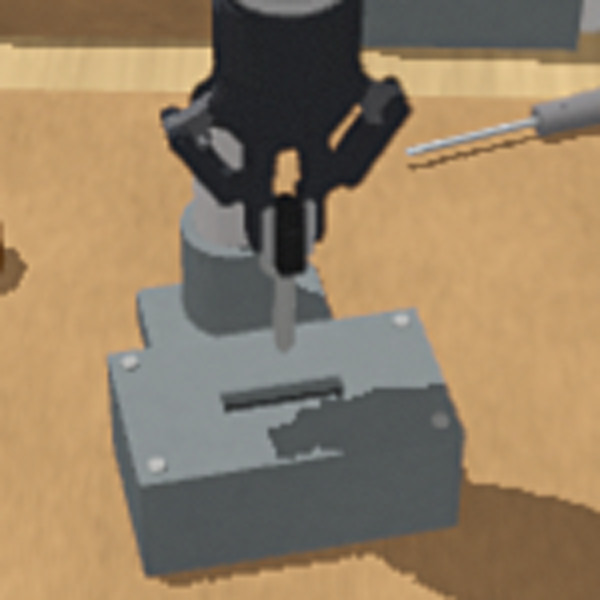

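View pics/t6.png

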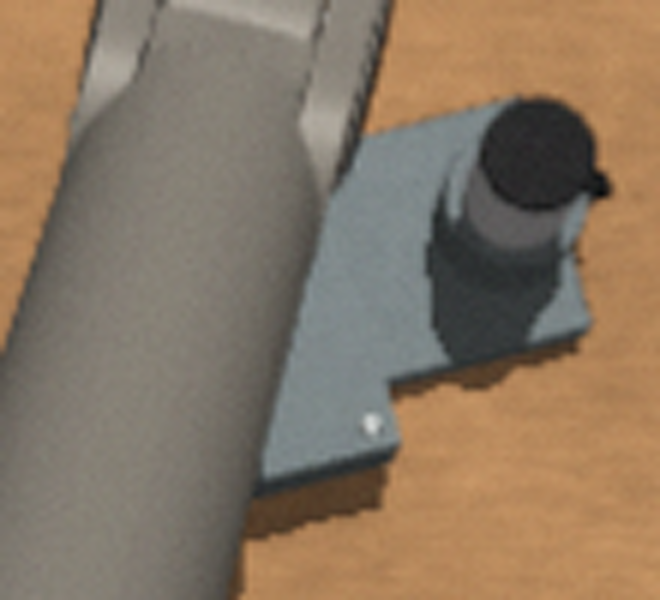

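View pics/w6.png

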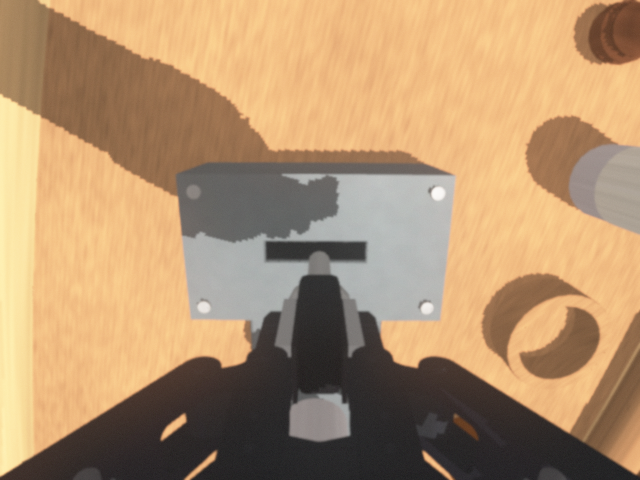

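Run:
```python
from h import *
import pickle
s,t,w=pickle.load(open('L6.pkl','rb'))
o=get_obs();print(o["eef_pos"])
crop(w['pixels'],250,225,140,75,5,'pics/w6c.png')
crop(s['pixels'],315,170,60,75,8,'pics/s6c.png')
```

```text
[ 0.52651135 -0.1049116   0.20175284]
```

View pics/w6c.png

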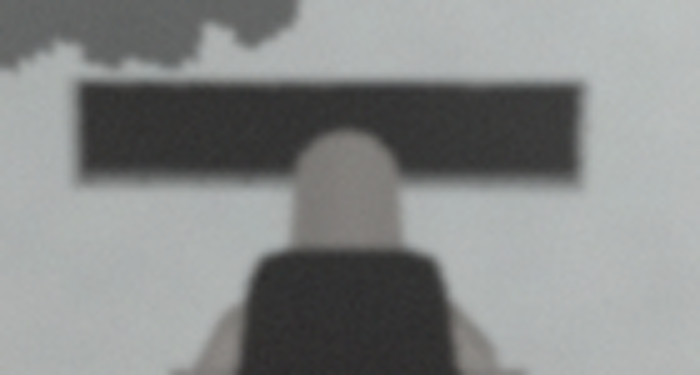

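View pics/s6c.png

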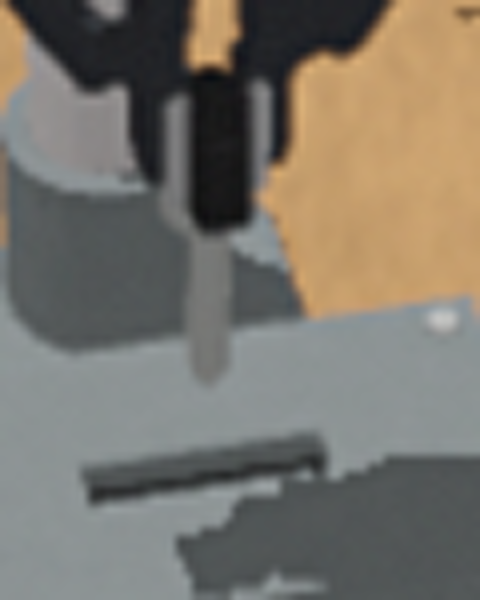

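Run:
```python
from h import *
import pickle
s,t,w=pickle.load(open('L6.pkl','rb'))
up=lambda c,x,y,k:[((a+.5)/k-.5+x,(b+.5)/k-.5+y) for a,b in c]
P=onplane(w,up([(78,82),(582,82),(580,184),(78,184)],250,225,5),.08)
print("slot w",P.round(4).tolist(),P.mean(0).round(4),[(np.linalg.norm(q).round(4),np.degrees(np.arctan2(q[1],q[0])).round(1)) for q in np.diff(P,axis=0)])
sc=[(193,192),(438,193),(427,308),(204,307)]
P=onplane(w,sc,.082);print("screws w",P.mean(0).round(4),[(np.linalg.norm(q).round(4),np.degrees(np.arctan2(q[1],q[0])).round(1)) for q in np.diff(P,axis=0)])
print("tip tri",tri(s,up([(208,380)],315,170,8),w,up([(347,131)],250,225,5)))
# side slot top edges
P=onplane(s,up([(83,468),(322,432),(327,470),(90,503)],315,170,8),.08);print("slot s",P.mean(0).round(4),[(np.linalg.norm(q).round(4),np.degrees(np.arctan2(q[1],q[0])).round(1)) for q in np.diff(P,axis=0)])
```

```text
slot w [[0.4906, -0.1187, 0.08], [0.5595, -0.1008, 0.08], [0.5636, -0.1156, 0.08], [0.4938, -0.1336, 0.08]] [ 0.5269 -0.1172  0.08  ] [(np.float64(0.0712), np.float64(14.5)), (np.float64(0.0153), np.float64(-74.5)), (np.float64(0.0721), np.float64(-165.5))]
screws w [ 0.527  -0.1176  0.082 ] [(np.float64(0.1664), np.float64(14.3)), (np.float64(0.0863), np.float64(-75.7)), (np.float64(0.1662), np.float64(-165.7))]
tip tri (array([ 0.52567349, -0.09970809,  0.13132171]), np.float64(0.0013618896865043083))
slot s [ 0.5268 -0.1167  0.08  ] [(np.float64(0.0717), np.float64(-166.1)), (np.float64(0.0159), np.float64(95.5)), (np.float64(0.0703), np.float64(13.0))]
```

Run:
```python
from h import *
import pickle
s,t,w=pickle.load(open('L6.pkl','rb'))
a=np.linspace(0,2*np.pi,60,endpoint=False)
for dx,dy in((0,0),(0,.002),(0,-.002),(.002,0)):
    c=np.array([.5265+dx,-.1049+dy]);zt=.2018-.0744
    P=np.vstack([np.c_[c[0]+r*np.cos(a),c[1]+r*np.sin(a),np.full(60,z)] for r,z in((.003,zt),(.006,zt+.006))])
    S=np.vstack([np.c_[c[0]+.006*np.cos(a),c[1]+.006*np.sin(a),np.full(60,zt+z)] for z in (.012,)])
    u=proj(w,P);v=proj(s,P);us=proj(w,S);vs=proj(s,S)
    print(dx,dy,"wrist top row",u[:,1].min().round(1),"cols",us[:,0].min().round(1),us[:,0].max().round(1),"side bottom",v[:,1].max().round(1),"cols",vs[:,0].min().round(1),vs[:,0].max().round(1))
print("obs: 250.2, 308.2-330.0 ; 217.8, ",315+187.5/8-.5,315+231.5/8-.5)
```

```text
0 0 wrist top row 251.1 cols 308.5 330.0 side bottom 217.7 cols 337.9 343.3
0 0.002 wrist top row 247.9 cols 309.3 330.9 side bottom 218.3 cols 337.9 343.2
0 -0.002 wrist top row 254.3 cols 307.6 329.0 side bottom 217.1 cols 337.9 343.3
0.002 0 wrist top row 251.9 cols 312.0 333.4 side bottom 217.7 cols 337.0 342.4
obs: 250.2, 308.2-330.0 ; 217.8,  337.9375 343.4375
```

```bash
python3 -c "
from h import *
plan([.5026,-.1239,.162],104.4)"
```

```text
dp [-0.496 -1.117  1.59 ] ang [-0.    -0.004  0.029] | t 5.2 pos [ 0.5265 -0.1049  0.2018] F [-0.38  0.19  0.31] x-ang 104.55 tilt 0.02 grip 14.6
```

>>> jog_arm(dp=[[-0.2,-0.4,0.3],[-0.4,-0.9,0.9],[-0.5,-1.12,1.4],[-0.5,-1.12,1.59],[-0.5,-1.12,1.59]], angular=[[0,0,0.03],[0,0,0.03],[0,0,0.03],[0,0,0.03],[0,0,0.03]], claw=[10,10,10,10,10])

```text
t: 5.7
eef_pos: [0.502, -0.1248, 0.1612]
tool_rot: [-0.001, 0.614, 0.79, -0.0]
contact_force: [0.3, 0.2, 0.4]
gripper_width: 0.172
```

```bash
python3 -c "
from h import *
d=read_camera('wrist')
crop(d['pixels'],240,200,160,100,4,'pics/w7c.png')
import pickle; s=read_camera('side'); pickle.dump((d,s),open('w7.pkl','wb'));crop(s['pixels'],315,170,60,75,6,'pics/s7c.png')
plan([.5026,-.1239,.162],104.4)"
```

```text
dp [ 0.037 -0.015  0.01 ] ang [ 0.007  0.002 -0.011] | t 5.8 pos [ 0.5032 -0.1247  0.1622] F [ 0.44 -0.23 -1.04] x-ang 104.35 tilt 0.04 grip 14.6
```

View pics/w7c.png

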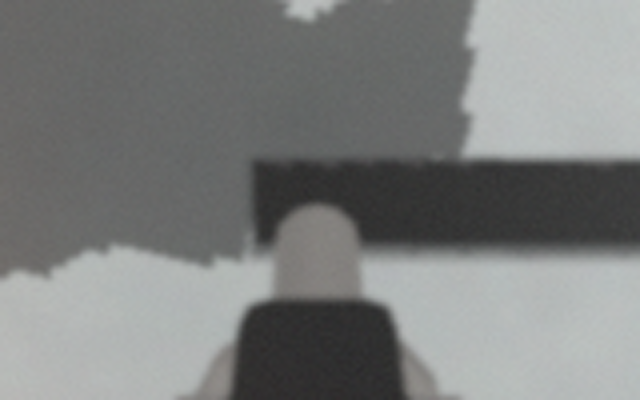

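View pics/s7c.png

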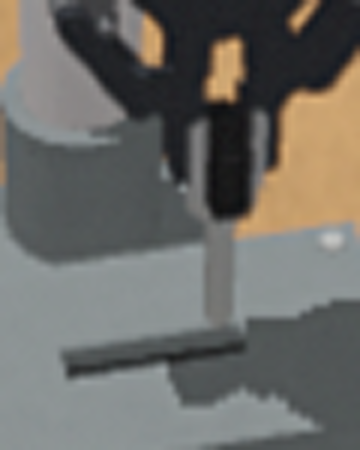

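Run:
```python
from h import *
import pickle
w,s=pickle.load(open('w7.pkl','rb'))
up=lambda c,x,y,k:[((a+.5)/k-.5+x,(b+.5)/k-.5+y) for a,b in c]
P=onplane(w,up([(254,161),(460,160),(460,247),(254,247)],240,200,4),.08)
ux=np.array([np.cos(np.radians(14.4)),np.sin(np.radians(14.4))]);uy=np.array([-ux[1],ux[0]])
o=get_obs();c=o["eef_pos"][:2]
for p in P: print("slot edge rel TCP (foot x,y) mm",((p[:2]-c)@ux*1e3).round(2),((p[:2]-c)@uy*1e3).round(2))
a=np.linspace(0,2*np.pi,60,endpoint=False);zt=o["eef_pos"][2]-.0744
for k in(-1,0,1):
    cc=c+uy*k*1e-3
    Q=np.vstack([np.c_[cc[0]+r*np.cos(a),cc[1]+r*np.sin(a),np.full(60,z)] for r,z in((.003,zt),(.006,zt+.006))])
    u=proj(w,Q);print(k,"pred top row",u[:,1].min(),"cols",u[:,0].min(),u[:,0].max())
print("obs row",200+203.5/4-.5,"cols",240+274.5/4-.5,240+360.5/4-.5)
```

```text
slot edge rel TCP (foot x,y) mm -10.89 8.82
slot edge rel TCP (foot x,y) mm 19.85 8.91
slot edge rel TCP (foot x,y) mm 20.19 -4.89
slot edge rel TCP (foot x,y) mm -11.1 -4.83
-1 pred top row 253.37131963996603 cols 310.9586751691545 331.96462701350663
0 pred top row 251.69623860484717 cols 310.9428386897591 331.9775916244087
1 pred top row 250.01655413097768 cols 310.92697798340527 331.99056228719206
obs row 250.375 cols 308.125 329.625
```

>>> jog_arm(dp=[[0.045,0,0],[0.045,0,0.2],[0.045,0,0.5],[0.045,0,0.6],[0.045,0,0.6]], angular=[[0,0,0],[0,0,0],[0,0,0],[0,0,0],[0,0,0]], claw=[10,10,10,10,10])

```text
t: 6.3
eef_pos: [0.5017, -0.1238, 0.1464]
tool_rot: [-0.001, 0.613, 0.79, -0.0]
contact_force: [1.1, 0.7, -1.1]
gripper_width: 0.169
```

```bash
python3 -c "
from h import *
d=read_camera('wrist')
crop(d['pixels'],240,200,160,100,4,'pics/w8c.png')
plan([.5026,-.1239,.125],104.4)"
```

```text
dp [-0.007  0.025  0.867] ang [-0.009 -0.002 -0.018] | t 6.35 pos [ 0.502  -0.1239  0.1467] F [-0.46 -0.3  -1.65] x-ang 104.31 tilt 0.05 grip 15.0
```

View pics/w8c.png

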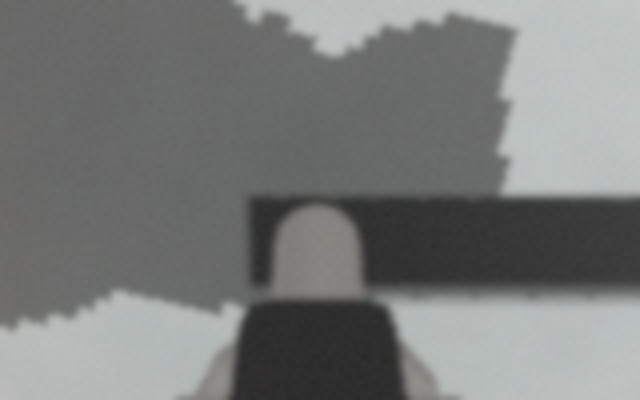

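>>> jog_arm(dp=[[-0.02,0,0.1],[-0.02,0,0.35],[-0.02,0,0.6],[-0.02,0,0.75],[-0.02,0,0.78]], angular=[[0,0,0],[0,0,0],[0,0,0],[0,0,0],[0,0,0]], claw=[10,10,10,10,10])

```text
t: 6.85
eef_pos: [0.5018, -0.1243, 0.1268]
tool_rot: [-0.001, 0.613, 0.79, -0.0]
contact_force: [-0.2, 1.0, 0.3]
gripper_width: 0.172
```

```bash
python3 -c "
from h import *
d=read_camera('wrist')
crop(d['pixels'],240,200,160,100,4,'pics/w9c.png')
plan([.5026,-.1239,.1204],104.4)"
```

```text
dp [0.011 0.025 0.265] ang [-0.01  -0.002 -0.017] | t 6.9 pos [ 0.5021 -0.1243  0.127 ] F [ 0.1   0.12 -1.09] x-ang 104.31 tilt 0.05 grip 14.7
```

View pics/w9c.png

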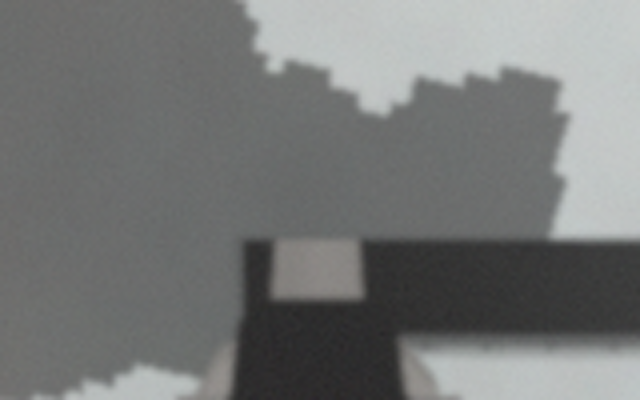

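>>> jog_arm(dp=[[0,0,0.06],[0,0,0.12],[0,0,0.17],[0,0,0.22],[0,0,0.26]], angular=[[0,0,0],[0,0,0],[0,0,0],[0,0,0],[0,0,0]], claw=[10,10,10,10,10])

```text
t: 7.4
eef_pos: [0.5023, -0.1243, 0.121]
tool_rot: [-0.0, 0.613, 0.79, -0.0]
contact_force: [0.2, -0.3, -0.5]
gripper_width: 0.169
```

>>> jog_arm(dp=[[0,0,0.02],[0,0,0.04],[0,0,0.06],[0,0,0.08],[0,0,0.08]], angular=[[0,0,0],[0,0,0],[0,0,0],[0,0,0],[0,0,0]], claw=[10,10,10,10,10])

```text
t: 7.9
eef_pos: [0.5027, -0.1245, 0.1201]
tool_rot: [0.0, 0.614, 0.79, 0.0]
contact_force: [-2.6, 0.7, 10.8]
gripper_width: 0.175
```

>>> jog_arm(dp=[[0,0.03,-0.02],[0,0.09,-0.02],[0,0.15,-0.02],[0,0.21,-0.02],[0,0.27,-0.02]], angular=[[0,0,0],[0,0,0],[0,0,0],[0,0,0],[0,0,0]], claw=[10,10,10,10,10])

```text
t: 8.4
eef_pos: [0.5048, -0.1241, 0.1199]
tool_rot: [-0.003, 0.614, 0.789, -0.002]
contact_force: [-14.4, -1.8, 20.8]
gripper_width: 0.172
```

```bash
cat >> h.py <<'E'
C=np.array([.5268,-.1177]);ux=np.array([np.cos(np.radians(14.4)),np.sin(np.radians(14.4))]);uy=np.array([-ux[1],ux[0]])
def st():
    o,R=cur(); p=o["eef_pos"]; F=o["contact_force"]; e=p[:2]-C
    print("t",round(o["t"],2),"foot x,y mm",(e@ux*1e3).round(2),(e@uy*1e3).round(2),"z",p[2].round(4),"F foot",(F[:2]@ux).round(1),(F[:2]@uy).round(1),F[2].round(1),"M",o["torque"].round(2),"tilt",np.degrees(np.arccos(-R.as_matrix()[2,2])).round(2),"g",round(o["gripper_width"]*85.4,1))
E
python3 -c "
from h import *
st()"
```

```text
t 8.4 foot x,y mm -22.94 -0.71 z 0.1199 F foot -14.4 1.8 20.8 M [-0.75  4.38  0.03] tilt 0.47 g 14.7
```

>>> jog_arm(dp=[[0,0,-0.02],[0,0,-0.04],[0,0,-0.04],[0,0,-0.04],[0,0,-0.04]], angular=[[0,0,0],[0,0,0],[0,0,0],[0,0,0],[0,0,0]], claw=[10,10,10,10,10])

```text
t: 8.9
eef_pos: [0.5091, -0.1225, 0.1205]
tool_rot: [0.0, 0.613, 0.79, 0.0]
contact_force: [-0.7, -0.3, -1.0]
gripper_width: 0.173
```

```bash
python3 -c "
from h import *
st()"
```

```text
t 8.9 foot x,y mm -18.32 -0.22 z 0.1205 F foot -0.8 -0.1 -1.0 M [-0.08 -0.01 -0.03] tilt 0.01 g 14.8
```

>>> jog_arm(dp=[[0,0,0.03],[0,0.05,0.03],[0,0.1,0.03],[0,0.15,0.03],[0,0.15,0.03]], angular=[[0,0,0],[0,0,0],[0,0,0],[0,0,0],[0,0,0]], claw=[10,10,10,10,10])

```text
t: 9.4
eef_pos: [0.5104, -0.1225, 0.1201]
tool_rot: [-0.002, 0.614, 0.789, -0.001]
contact_force: [-7.8, -1.9, 10.9]
gripper_width: 0.171
```

```bash
python3 -c "
from h import *
st()"
```

```text
t 9.4 foot x,y mm -17.07 -0.53 z 0.1201 F foot -8.0 0.1 10.9 M [-0.21  2.27  0.05] tilt 0.25 g 14.6
```

>>> jog_arm(dp=[[0,0.04,-0.015],[0,0.08,-0.015],[0,0.12,-0.015],[0,0.16,-0.015],[0,0.2,-0.015]], angular=[[0,0,0],[0,0,0],[0,0,0],[0,0,0],[0,0,0]], claw=[10,10,10,10,10])

```text
t: 9.9
eef_pos: [0.5136, -0.1218, 0.12]
tool_rot: [-0.003, 0.614, 0.789, -0.002]
contact_force: [-11.7, -2.0, 13.7]
gripper_width: 0.175
```

```bash
python3 -c "
from h import *
st()"
```

```text
t 9.9 foot x,y mm -13.84 -0.66 z 0.12 F foot -11.8 1.0 13.7 M [-0.71  3.47  0.01] tilt 0.43 g 14.9
```

>>> jog_arm(dp=[[0,0.05,-0.01],[0,0.1,-0.01],[0,0.15,-0.01],[0,0.2,-0.01],[0,0.25,-0.01]], angular=[[0,0,0],[0,0,0],[0,0,0],[0,0,0],[0,0,0]], claw=[10,10,10,10,10])

```text
t: 10.4
eef_pos: [0.5235, -0.1188, 0.1203]
tool_rot: [-0.0, 0.613, 0.79, -0.0]
contact_force: [-0.1, 0.3, 0.5]
gripper_width: 0.173
```

```bash
python3 -c "
from h import *
d=read_camera('wrist')
crop(d['pixels'],240,200,160,100,4,'pics/w10c.png')
d=read_camera('side')
crop(d['pixels'],300,160,80,80,6,'pics/s10c.png')
st()"
```

```text
t 10.5 foot x,y mm -3.25 -0.3 z 0.1204 F foot 0.8 0.1 -0.6 M [ 0.05 -0.02  0.03] tilt 0.01 g 14.9
```

View pics/w10c.png

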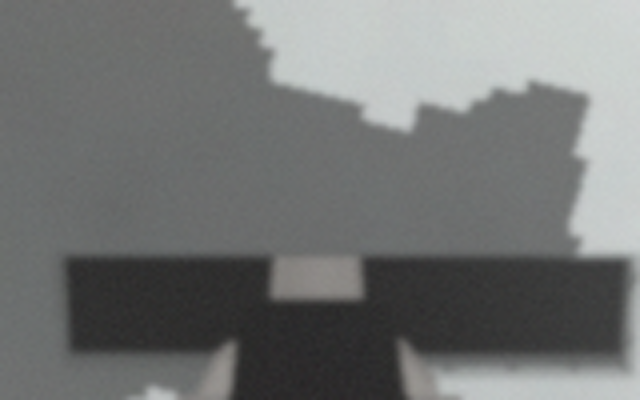

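View pics/s10c.png

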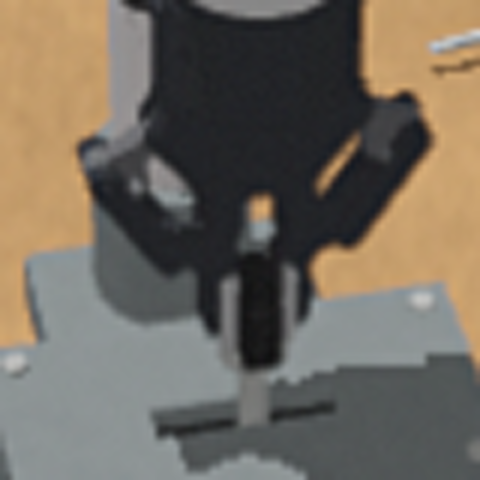

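>>> jog_arm(dp=[[0,0,0.02],[0,0,0.04],[0,0,0.06],[0,0,0.06],[0,0,0.06]], angular=[[0,0,0],[0,0,0],[0,0,0],[0,0,0],[0,0,0]], claw=[10,10,10,10,10])

```text
t: 11.0
eef_pos: [0.524, -0.119, 0.1201]
tool_rot: [0.0, 0.614, 0.79, 0.001]
contact_force: [-2.3, 1.1, 9.8]
gripper_width: 0.176
```

```bash
python3 -c "
from h import *
st()"
```

```text
t 11.0 foot x,y mm -3.06 -0.57 z 0.1201 F foot -1.9 1.6 9.8 M [0.33 0.85 0.03] tilt 0.08 g 15.0
```

>>> jog_arm(dp=[[0,0,-0.05],[0,-0.2,-0.05],[0,-0.22,-0.05],[0,-0.22,0],[0,-0.22,0]], angular=[[0,0,0],[0,0,0],[0,0,0],[0,0,0],[0,0,0]], claw=[10,10,10,10,10])

```text
t: 11.5
eef_pos: [0.5186, -0.1205, 0.12]
tool_rot: [0.0, 0.614, 0.79, 0.001]
contact_force: [-2.7, 0.0, 13.3]
gripper_width: 0.168
```

```bash
python3 -c "
from h import *
st()"
```

```text
t 11.5 foot x,y mm -8.65 -0.72 z 0.12 F foot -2.6 0.7 13.3 M [0.3  0.65 0.01] tilt 0.07 g 14.4
```

>>> jog_arm(dp=[[0,0.1,-0.05],[0,0.35,-0.05],[0,0.44,-0.05],[0,0.44,0],[0,0.44,0]], angular=[[0,0,0],[0,0,0],[0,0,0],[0,0,0],[0,0,0]], claw=[10,10,10,10,10])

```text
t: 12.0
eef_pos: [0.5266, -0.1187, 0.1198]
tool_rot: [-0.002, 0.614, 0.789, -0.001]
contact_force: [-10.5, -0.9, 21.8]
gripper_width: 0.171
```

```bash
python3 -c "
from h import *
st()"
```

```text
t 12.0 foot x,y mm -0.42 -0.96 z 0.1198 F foot -10.4 1.7 21.8 M [-0.27  3.2  -0.01] tilt 0.27 g 14.6
```

>>> jog_arm(dp=[[0,0,-0.07],[0,0.05,-0.07],[0,0.1,-0.07],[0,0.1,-0.02],[0,0.1,-0.02]], angular=[[0,0,0],[0,0,0],[0,0,0],[0,0,0],[0,0,0]], claw=[10,10,10,10,10])

```text
t: 12.5
eef_pos: [0.5317, -0.1167, 0.1192]
tool_rot: [0.0, 0.613, 0.79, 0.0]
contact_force: [0.3, 1.0, 0.1]
gripper_width: 0.169
```

```bash
python3 -c "
from h import *
st()"
```

```text
t 12.5 foot x,y mm 4.96 -0.24 z 0.1192 F foot 0.5 0.9 0.1 M [ 0.16 -0.27  0.03] tilt 0.03 g 14.4
```

>>> jog_arm(dp=[[0,0,0.03],[0,0,0.06],[0,0,0.09],[0,0,0.09],[0,0,0.09]], angular=[[0,0,0],[0,0,0],[0,0,0],[0,0,0],[0,0,0]], claw=[10,10,10,10,10])

```text
t: 13.0
eef_pos: [0.532, -0.1168, 0.1175]
tool_rot: [0.001, 0.613, 0.79, 0.001]
contact_force: [2.9, 1.5, 2.4]
gripper_width: 0.168
```

```bash
python3 -c "
from h import *
st()"
```

```text
t 13.0 foot x,y mm 5.23 -0.45 z 0.1175 F foot 3.2 0.8 2.4 M [ 0.43 -0.87 -0.02] tilt 0.09 g 14.4
```

>>> jog_arm(dp=[[0,0.05,0],[0,0.1,0],[0,0.1,0.03],[0,0.1,0.06],[0,0.1,0.06]], angular=[[0,0,0],[0,0,0],[0,0,0],[0,0,0],[0,0,0]], claw=[10,10,10,10,10])

```text
t: 13.5
eef_pos: [0.5335, -0.1164, 0.1155]
tool_rot: [-0.0, 0.613, 0.79, -0.0]
contact_force: [1.8, 0.3, 0.6]
gripper_width: 0.172
```

```bash
python3 -c "
from h import *
st()"
```

```text
t 13.5 foot x,y mm 6.78 -0.36 z 0.1155 F foot 1.8 -0.2 0.6 M [ 0.19 -0.42 -0.07] tilt 0.02 g 14.7
```

>>> jog_arm(dp=[[0,0.03,0.03],[0,0.04,0.06],[0,0.04,0.09],[0,0.04,0.12],[0,0.04,0.12]], angular=[[0,0,0],[0,0,0],[0,0,0],[0,0,0],[0,0,0]], claw=[10,10,10,10,10])

```text
t: 14.0
eef_pos: [0.5344, -0.116, 0.1124]
tool_rot: [-0.0, 0.613, 0.79, -0.0]
contact_force: [1.5, 1.6, -1.0]
gripper_width: 0.169
```

```bash
python3 -c "
from h import *
st()"
```

```text
t 14.0 foot x,y mm 7.83 -0.26 z 0.1124 F foot 1.8 1.2 -1.0 M [ 0.28 -0.38 -0.03] tilt 0.02 g 14.4
```

>>> jog_arm(dp=[[0.01,0.02,0.08],[0.01,0.02,0.18],[0.01,0.02,0.28],[0.01,0.02,0.38],[0.01,0.02,0.45]], angular=[[0,0,0],[0,0,0],[0,0,0],[0,0,0],[0,0,0]], claw=[10,10,10,10,10])

```text
t: 14.5
eef_pos: [0.5346, -0.1158, 0.101]
tool_rot: [-0.0, 0.614, 0.79, -0.0]
contact_force: [0.2, 0.0, -0.9]
gripper_width: 0.17
```

```bash
python3 -c "
from h import *
st()"
```

```text
t 14.5 foot x,y mm 8.06 -0.14 z 0.101 F foot 0.3 -0.0 -0.9 M [ 0.05 -0.01 -0.02] tilt 0.04 g 14.6
```

>>> jog_arm(dp=[[0,0,0.1],[0,0,0.2],[0,0,0.28],[0,0,0.34],[0,0,0.38]], angular=[[0,0,0],[0,0,0],[0,0,0],[0,0,0],[0,0,0]], claw=[10,10,10,10,10])

```text
t: 15.0
eef_pos: [0.5349, -0.1158, 0.0918]
tool_rot: [-0.0, 0.613, 0.79, -0.0]
contact_force: [0.4, 0.0, -0.7]
gripper_width: 0.174
```

```bash
python3 -c "
from h import *
st()"
```

```text
t 15.0 foot x,y mm 8.35 -0.13 z 0.0918 F foot 0.4 -0.1 -0.7 M [0.05 0.02 0.02] tilt 0.01 g 14.9
```

>>> jog_arm(dp=[[0,0,0.02],[0,0,0.04],[0,0,0.06],[0,0,0.08],[0,0,0.08]], angular=[[0,0,0],[0,0,0],[0,0,0],[0,0,0],[0,0,0]], claw=[10,10,10,10,10])

```text
t: 15.5
eef_pos: [0.535, -0.1158, 0.0903]
tool_rot: [-0.0, 0.614, 0.79, 0.0]
contact_force: [-1.7, 0.8, 4.9]
gripper_width: 0.171
```

```bash
python3 -c "
from h import *
st()
for n in('wrist','side'):
  d=read_camera(n)
  if n=='side':crop(d['pixels'],290,150,100,100,6,'pics/s11.png')
  else: crop(d['pixels'],220,180,200,150,4,'pics/w11.png')
"
```

```text
t 15.5 foot x,y mm 8.46 -0.22 z 0.0903 F foot -1.5 1.2 4.9 M [ 0.08  0.4  -0.01] tilt 0.02 g 14.6
```

View pics/s11.png

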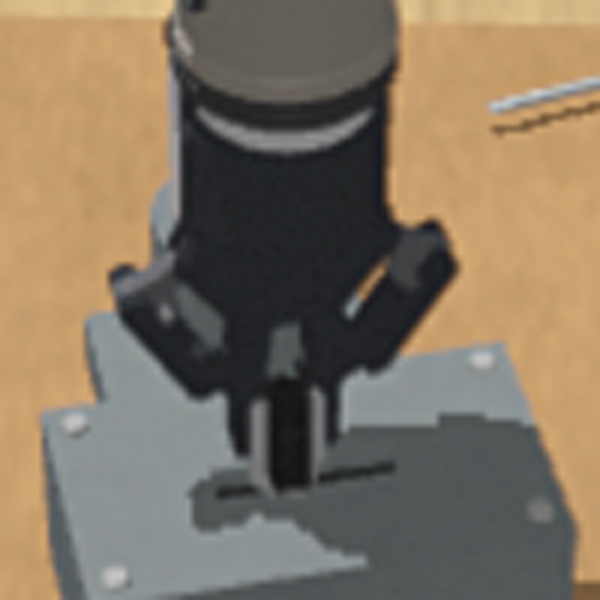

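View pics/w11.png

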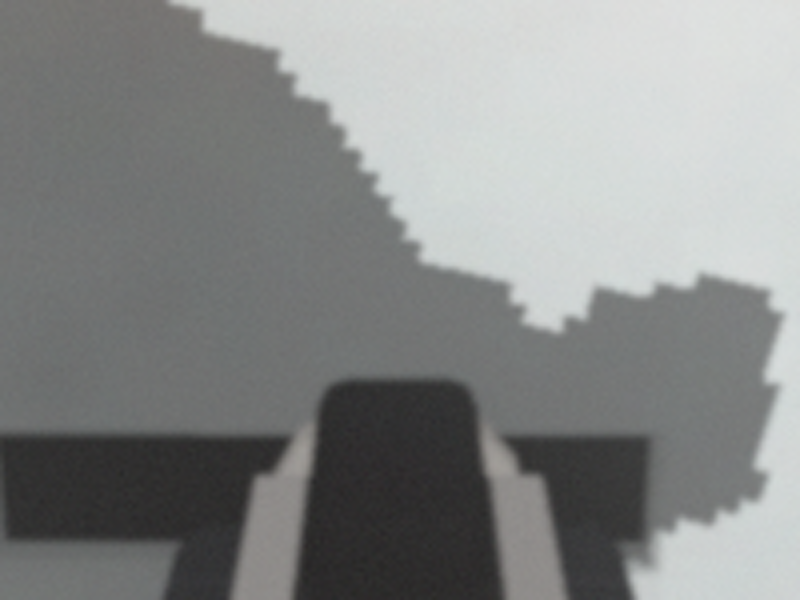

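>>> jog_arm(dp=[[0,0,0],[0,0,0],[0,0,0],[0,0,0],[0,0,0]], angular=[[0,0,0],[0,0,0],[0,0,0],[0,0,0],[0,0,0]], claw=[20,30,45,45,45])

```text
t: 16.1
eef_pos: [0.535, -0.1158, 0.0898]
tool_rot: [-0.0, 0.613, 0.79, -0.0]
contact_force: [-0.5, 0.3, 0.2]
gripper_width: 0.527
```

>>> jog_arm(dp=[[0,0,-0.3],[0,0,-1],[0,0,-2],[0,0,-3],[0,0,-3.6]], angular=[[0,0,0],[0,0,0],[0,0,0],[0,0,0],[0,0,0]], claw=[45,45,45,45,45])

```text
t: 16.6
eef_pos: [0.5358, -0.1161, 0.1823]
tool_rot: [0.001, 0.614, 0.79, 0.001]
contact_force: [-0.2, 0.3, -0.2]
gripper_width: 0.529
```

>>> jog_arm(dp=[[0.3,0,-0.3],[0.8,0,-0.6],[1.2,0,-0.8],[1.4,0,-0.8],[1.4,0,-0.8]], angular=[[0,0,0],[0,0,0],[0,0,0],[0,0,0],[0,0,0]], claw=[45,45,45,45,45])

```text
t: 17.1
eef_pos: [0.5259, -0.0807, 0.1995]
tool_rot: [-0.0, 0.613, 0.79, -0.0]
contact_force: [-0.4, -0.4, 0.1]
gripper_width: 0.525
```

```bash
python3 -c "
from h import *
import pickle
L=[read_camera(n) for n in('side','wrist','top')];pickle.dump(L,open('L12.pkl','wb'))
st()
crop(L[0]['pixels'],290,150,100,120,5,'pics/s12.png');cv2.imwrite('pics/side12.png',L[0]['pixels']);cv2.imwrite('pics/w12.png',L[1]['pixels'])
"
```

```text
t 17.25 foot x,y mm 8.12 34.54 z 0.1995 F foot -0.3 -0.3 0.6 M [-0.02 -0.03  0.01] tilt 0.05 g 44.9
```

View pics/side12.png

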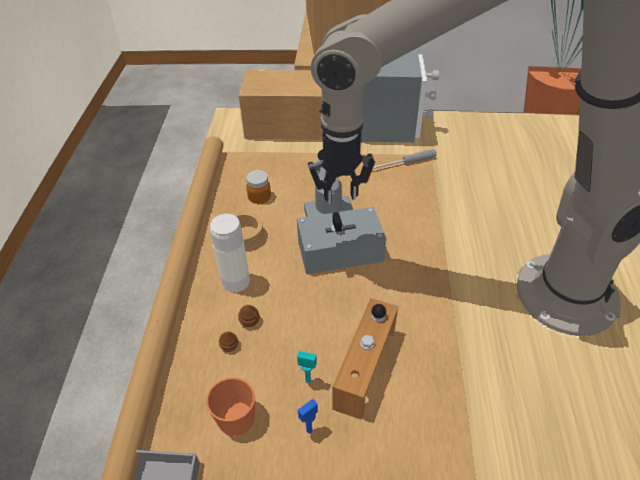

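View pics/s12.png

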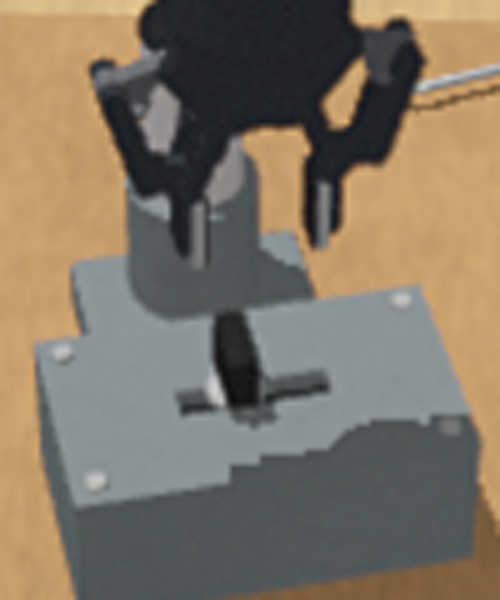

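View pics/w12.png

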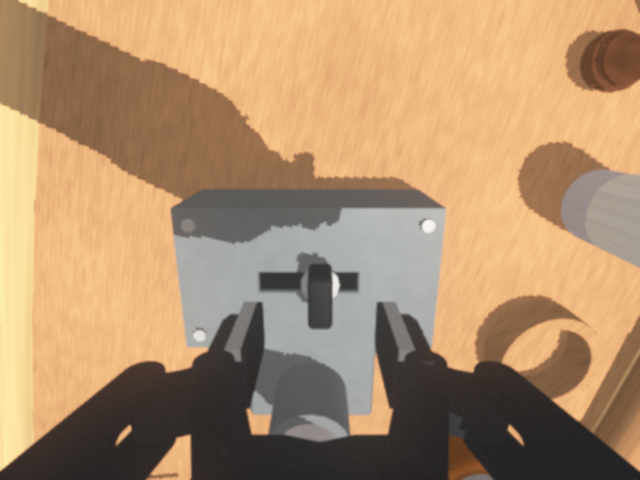

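Run:
```python
from h import *
import pickle
s,w,t=pickle.load(open('L12.pkl','rb'))
c=C+ux*.0085+uy*.0003
for z in(.080,.090):
  P=[np.r_[c+ux*i*.008+uy*j*.018,z+.037] for i in(-1,1) for j in(-1,1)]
  B=[np.r_[c+ux*.014*np.cos(a)+uy*.014*np.sin(a),z+.005] for a in np.linspace(0,6.28,40)]
  uw=proj(w,P);us=proj(s,P);b=proj(w,B)
  print(z,"wrist pad cols",uw[:,0].min().round(1),uw[:,0].max().round(1),"row max",uw[:,1].max().round(1),"side row min",us[:,1].min().round(1),"cols",us[:,0].min().round(1),us[:,0].max().round(1),"collar cols",b[:,0].min().round(1),b[:,0].max().round(1),"row min",b[:,1].min().round(1))
crop(w['pixels'],270,240,100,100,6,'pics/w13.png')
st()
```

```text
0.08 wrist pad cols 307.0 332.8 row max 330.2 side row min 211.1 cols 331.8 342.1 collar cols 300.3 339.6 row min 266.6
0.09 wrist pad cols 306.5 333.3 row max 338.3 side row min 207.9 cols 331.7 342.1 collar cols 299.6 340.3 row min 271.9
t 17.25 foot x,y mm 8.12 34.54 z 0.1995 F foot -0.3 -0.3 0.6 M [-0.02 -0.03  0.01] tilt 0.05 g 44.9
```

View pics/w13.png

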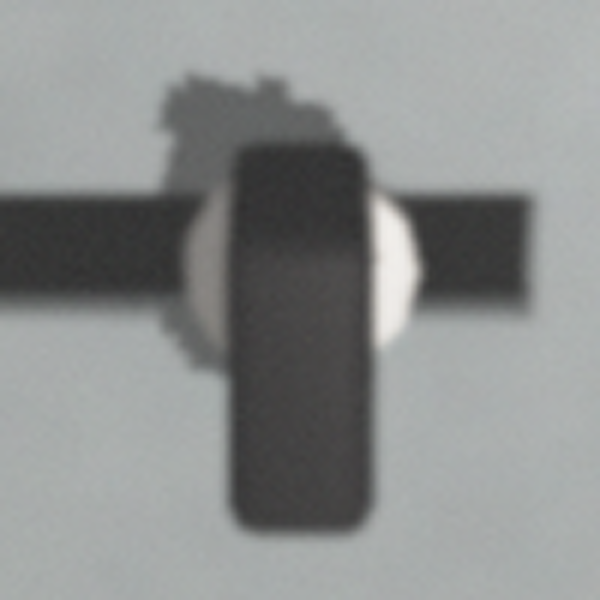

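```bash
python3 -c "
from h import *
print(hand_in())"
```

```text
the job is handed in; nothing more can be done
None
```

I took the paddle-grip pin out of the rack, put it through the slot and felt out the plate's hole, about 8 mm to the +x side of centre. I then pushed the pin fully home and released it. I handed in at about 17 s; no verdict is reported.

- **Seated:** the collar met the cover at tool height 0.0903 m (0.0904 m expected), with about 5 N of contact. After I let go, the wrist view matched a fully home, upright pin to about 1.5 pixels. The side view looked the same by eye.
- **Forces:** the highest I read at the wrist was about 25 N in total (about 22 N vertical), against the 50 N limit. I only read it at the end of each move.
- **Search method:** pure sliding stuck and then slipped, because friction was high. I finished the search with small lift, shift and press steps, so the tip did not slide the whole way.
- **Rest of the scene:** the last side picture showed the other objects looking unmoved; I did not measure them. The gripper was clear, with no contact force beyond noise.

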